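# Tip the teething balls out under the low shelf and line up the tray

## Robot

A 6-joint arm with a two-finger parallel gripper is mounted at the origin on the work surface. World frame = base frame: x ahead of the robot, y to its left, z up, the work surface at z = 0. Lengths are in m, angles in rad, forces in N, time in s.
With the tool pointing down it reaches from about 0.3 to 0.875 m from the base axis. Payload 6.4 kg.
Tool frame: the origin (TCP) lies midway between the tips of the shut fingers; the grasp point (between the pads) lies 19 mm behind it; x points along the fingers, y is the direction in which the jaws open and shut, and the axes are right-handed (so a half turn about x gives the same grasp; the last joint's range is limited). The gripper opens to 85 mm and grips with 20 to 120 N. Pads are 22 mm wide; open, the fingers measure 114 mm over their backs; the gripper's body (76 mm by 85 mm) begins 54 mm behind the grasp point. The pads swing forward as they close: fully open they stand 13 mm farther back than shut.
Start: joints at [-1.376, 0.181, 1.607, -0, 1.354, -0.206], TCP at [0.224, -0.529, 0.231] pointing down, gripper open.
Joint ranges: [-2.99, 2.99], [-0.89, 2.07], [0.3, 2.58], [-1.14, 4.28], [0, 2.63], [-3.12, 3.12]. Speed limits (rad/s): [2.57, 2.57, 3.01, 3.14, 3.14, 3.14].

## Interface

Orientations are given as [roll, pitch, yaw] about the fixed x, y, z axes, in that order (R = Rz(yaw) Ry(pitch) Rx(roll)).
In Python, from cell import manip gives the robot as it stands. The module is installed in compiled form; this text tells all that it offers.
- The arm moves only by the shell command python3 -m crank 'ROWS' [FORCE]. ROWS is a JSON object of lists of equal length, an entry for each row: "hand": the closure, from 0 (fully open) to 1 (shut); "delta_pos": the shift along the tool's x, y, z in cm, a list of three; "dr": the turn, a rotation vector about the tool's x, y, z in rad, a list of three. A call has 1 to 12 rows; each row is the pose to reach, as a shift and turn from the pose commanded when the call began, along the tool's axes at that moment; what a row does not reach only later rows make up. A row lasts 1/10 s, in which the tool goes at most 50 mm and 8.59 degrees, less where a joint would pass 70% of its speed; a pose out of reach is approached as far as the arm can. A call with a gripper value outside its range is refused whole. The fingers move at their own pace and stop on an object; FORCE is the grip in N (left out, the last holds). Time passes only in rows, so rows that repeat a pose let the fingers close. It gives the time, the measured TCP pose, the force and the opening at its end, in the units of the state.
- manip.state(): the state, without advancing time (a new reading comes with each control period).
- manip.capture(name): name is "scene" or "top" or "wrist"; returns (picture, depth): 480x640x3 uint8, red, green, blue; 480x640 float32, m along the optical axis (not along the pixel's ray), 0 where there is no reading.
- manip.camera_params(name): a dict with "mtx" (3x3 intrinsics, pixels), "k1" (the pictures are not rectified: a ray, as slopes to the right and down, at radius r is drawn at 1 + k1 r^2 times it, then the intrinsics apply), "world_to_cam" (4x4, takes a point from world to camera coordinates); the wrist camera has in their place "T_tool_cam" (4x4, takes a point from camera to tool coordinates, whose origin is the TCP and whose axes are the tool frame's). Camera axes: x right, y up, looking along -z (the intrinsics and any distortion apply to the point x, -y, -z); pixel columns grow to the right and rows downward; lengths in m; the calibration is good to about 2 mm. A picture is of the moment at which its call begins: read the wrist's pose just before it. camera_params takes no time and is no camera call.
- manip.close_job(): hands the job in, once; it reports no verdict.
The state is a dict: "t": time; "joint_positions": joint angles; "qd": joint speeds; "tau": joint torques, N m; "eef_pos": TCP position; "tool_rot": TCP orientation; "ft_force": force on the tool from outside, world axes, zero at the start; "wrist_torque": the same for the moment, N m; "finger_gap": finger opening in m.
Only numpy, scipy, OpenCV 4.12 (cv2) and the standard library are available. Lean on these libraries where they do the work, as an engineer would, in place of code of your own. Each camera call takes 0.05 s, during which the arm holds its last target. There are 200 camera calls.

## Task

Three wooden teething balls lie in the tip-cup that hangs under the low clear shelf on the dresser: bring the open wooden tray under the cup's lip, then swing the lever to tip the cup so that all three balls roll into the tray, without tipping it so far that its back rim knocks on the shelf above. Swing the cup back level, then put the filled tray neatly side by side with the closed wooden box, touching or almost touching it, parallel and with their ends level. Leave the box with the star teether on it, the jar and the rattle where they are.

Things in the scene. Friction and masses are not known exactly. Their poses are not given: they have to be found in the camera images.
- caddy: Fixed clear shelf in a beech frame, white tip-cup hung under it. Origin: on the dresser top below the cup's hinge; x away from robot, y left. Board: x -65 to +115 mm, y -130 to +130, underside z 200, top z 218. Stands on two 20 mm posts at the back only (x 105, y +-110; feet from x 95); front and sides open. Hinge axis along x at z 125, between hanger plates at x +-43, 26 mm wide, reaching down to z 112
- cup (a joint): Cup tilt, rad: 0 level, at its stop (start); grows as it tips to the caddy's -y side. Open scoop, 72 mm wide along x, back wall 73 mm to +y of the hinge; its front ramp rises at 0.45 rad to the lip: balls roll out beyond about 0.5, freely at 0.7 to 0.8. The back rim rises and meets the shelf at 1.0; beyond 0.97 counts as a knock. Stiff hinge (about 2 N at the lever knob), stays where left
- lever_knob (a point): Centre of the wooden ball knob, 26 mm across, ending the cup's 10 mm steel lever, in front of the shelf at caddy x = -100 mm. The lever turns with the cup: at tilt t the knob is at caddy y = 130 sin(0.35 - t), z = 125 + 130 cos(0.35 - t) mm. Push it to -y to pour, +y to return
- cup_lip (a point): Middle of the cup's pouring lip, moving with the cup: level, 75 mm to the -y side of the hinge and 131 mm up; at tilt 0.75, 59 mm to -y and 78 mm up. Poured slowly, balls land about 60 to 110 mm to the -y side of the hinge, at caddy x -30 to +30 mm
- tray_mid (a point): Open beech tray, loose, 0.3 to 0.5 kg, 220 mm along its x, 120 mm along y, walls 45 mm high, 5 mm thick. This point: its centre, 22.5 mm above the underside. x points from the end with the grip fin to the other end. A 30 mm high divider at x = -42.5 mm leaves a finger well by the fin; the balls belong in the larger part (x -40 to +105 mm)
- tray_fin (a point): Grip point on the tray's upright fin, 105 mm from the tray's centre towards its -x, 60 mm above the dresser. The fin is 10 mm thick along the tray's x, 50 mm wide along y, top 80 mm above the dresser; pinch it from above, fingers closing along the tray's x
- tray: The same tray: origin at the centre of its underside
- box_mid (a point): Closed beech box with a darker lid, loose, 1.2 kg, 220 mm along x, 100 mm along y, 57 mm high; this point is its centre. With the tray touching alongside, the tray's centre is 110 mm off along the box's y, 0 along its x. It stands left or right of the shelf, the tray at first on the other side
- ball0_center (a point): Centre of a beech ball, 30 mm across, 12 g; at the start in the cup
- ball1_center (a point): Centre of a beech ball, 30 mm across, 12 g; at the start in the cup
- ball2_center (a point): Centre of a beech ball, 30 mm across, 12 g; at the start in the cup
- jar: Lidded glass jar, 54 mm wide, 75 mm high, standing at the back of the shelf top; leave alone. Origin at its foot
- rattle: Orange rattle, 52 mm wide, 90 mm high, standing at the back of the shelf top; leave alone. Origin at its foot
- star: Navy star teether, 80 mm wide, 14 mm thick, lying on the lid of the closed box; leave alone. Origin under its centre

How it is judged:
By the outcome, as a careful person would: the job done as asked, in the order asked, and still so for the second after the job is handed in, with the robot touching nothing.
It also fails if it takes over 72 s, if anything falls off the work surface, if the arm or the gripper's body presses on something with over 40 N, if the wrist force passes 120 N, or if a joint passes its speed limit or range.

## Working session

There is one attempt and no reset: what is moved stays moved. The work goes in short steps, Python scripts to look and compute and a shell command to move; the robot and the scene stay as the last step left them, time stands still between calls to the robot, and variables do not carry over. Pictures are saved under pics/ and viewed, about 8 in all and at most 12, crops included, and the job is handed in when it is done.

```bash
mkdir -p pics; ls
cat > h.py <<'E'
import numpy as np, cv2
from cell import manip
from scipy.spatial.transform import Rotation as R
def cloud(name):
    """world xyz (480x640x3), nan where none; and rgb"""
    p=manip.camera_params(name); s=manip.state()
    rgb,d=manip.capture(name)
    K=np.array(p["mtx"]); v,u=np.mgrid[0:480,0:640].astype(float)
    uv=np.stack([u,v],-1).reshape(-1,1,2)
    n=cv2.undistortPoints(uv,K,np.array([p["k1"],0,0,0,0.])).reshape(480,640,2)
    c=np.stack([n[...,0]*d,-n[...,1]*d,-d],-1).astype(float)
    if "world_to_cam" in p: T=np.linalg.inv(np.array(p["world_to_cam"]))
    else:
        W=np.eye(4);W[:3,:3]=R.from_euler('xyz',s["tool_rot"]).as_matrix() if len(s["tool_rot"])==3 else np.array(s["tool_rot"]);W[:3,3]=s["eef_pos"]
        T=W@np.array(p["T_tool_cam"])
    w=c@T[:3,:3].T+T[:3,3]; w[d<=0]=np.nan
    return rgb,w
def save(name,rgb): cv2.imwrite("pics/"+name,cv2.cvtColor(rgb,cv2.COLOR_RGB2BGR))
E
python3 - <<'E'
from h import *
print(manip.state())
for n in("top","scene"):
    rgb,w=cloud(n); save(n+"0.png",rgb); np.save(n+"0.npy",w)
E
```

```text
pics
{'t': 0.0, 'joint_positions': array([-1.37633333e+00,  1.81553033e-01,  1.60799777e+00, -3.46759820e-06,
        1.35376690e+00, -2.06333581e-01]), 'qd': array([ 0.00091382, -0.00062259,  0.00059704,  0.00017469, -0.00129786,
       -0.0002557 ]), 'tau': array([-1.94335407e-03, -4.44874084e+01, -3.51339304e+01, -5.39960238e-04,
        9.21019411e-03,  1.84201940e-05]), 'eef_pos': array([ 0.2242284 , -0.52889307,  0.23038234]), 'tool_rot': array([-1.77516766,  1.56907128,  1.76722232]), 'ft_force': array([ 0.24252666, -0.61132757, -0.05961558]), 'wrist_torque': array([ 0.03805644, -0.04314835,  0.02184327]), 'finger_gap': 0.08505511897814835}
```

View pics/top0.png

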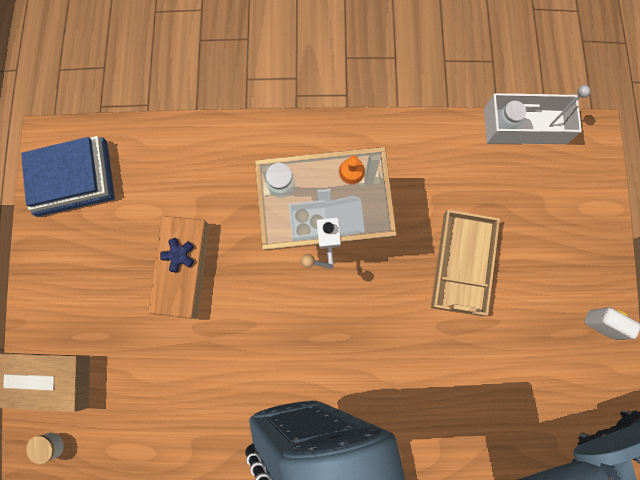

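View pics/scene0.png

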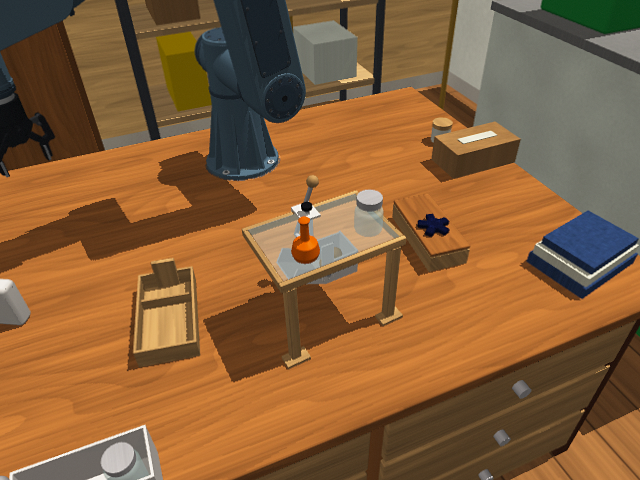

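Top view: up is +x and left is +y. The caddy is at about (325,200), the box with the star at (178,268), and the tray at (467,262) with its fin end toward the robot at (465,305). The knob is at (307,261). Next I'll fit rectangles from the depth data.

```bash
cat > fit.py <<'E'
from h import *
def rect(w,z0,z1,px):
    u0,v0,u1,v1=px; p=w[v0:v1,u0:u1].reshape(-1,3); p=p[np.isfinite(p).all(1)]
    p=p[(p[:,2]>z0)&(p[:,2]<z1)]
    m=np.zeros((1,1)); # keep largest blob
    q=np.round((p[:,:2]-p[:,:2].min(0))/0.004).astype(int); im=np.zeros(q.max(0)+1,np.uint8); im[q[:,0],q[:,1]]=1
    im=cv2.dilate(im,np.ones((3,3),np.uint8)); n,l,st,_=cv2.connectedComponentsWithStats(im)
    k=1+np.argmax(st[1:,4]); p=p[l[q[:,0],q[:,1]]==k]
    c,s,a=cv2.minAreaRect((p[:,:2]*1000).astype(np.float32))
    if s[0]<s[1]: s=s[::-1]; a-=90
    a=(a+90)%180-90
    return np.round(c,1),np.round(s,1),round(a,2),len(p),np.round(np.median(p[:,2]),4)
E
python3 - <<'E'
from fit import *
w=np.load("top0.npy")
print("caddy",rect(w,.205,.235,(240,135,410,260)))
print("tray",rect(w,.036,.056,(420,200,515,325)))
print("box",rect(w,.049,.066,(140,205,220,330)))
print("fin",rect(w,.06,.09,(420,200,515,325)))
for n,(u,v) in dict(knob=(307,261),box=(165,290),floor=(350,330),tray=(470,250),fl=(230,260)).items(): print(n,w[v,u])
p=w[250:275,298:318].reshape(-1,3);p=p[p[:,2]>.2];print("knob",p.mean(0),p.max(0),p.min(0))
E
```

```text
caddy (array([669.3, -12.2]), array([261.5, 188.2]), -84.46, 10665, np.float64(0.2195))
tray (array([ 565.2, -327.2]), array([222.3, 123.9]), -9.99, 853, np.float64(0.0453))
box (array([559.4, 317. ]), array([221. , 102.6]), -5.93, 3730, np.float64(0.0581))
fin (array([ 461.2, -307.7]), array([48.8, 10.3]), 78.15, 130, np.float64(0.0802))
knob [0.54148991 0.02028194 0.26101816]
box [0.50582476 0.3392921  0.06013764]
floor [ 0.41915677 -0.06679402  0.00201004]
tray [ 0.59706768 -0.34474968  0.00567895]
fl [ 0.57979899  0.20607644 -0.00104844]
knob [0.54225574 0.01856068 0.25249034] [0.55595254 0.03185287 0.26576143] [0.53100974 0.00269726 0.20628508]
```

```bash
cat > goto.py <<'E'
from h import *
def goto(xyz_mm,jaw_deg):
    "delta_pos (cm) and dr from the present pose to tool-down pose, jaws along world angle jaw_deg (mod 180)"
    s=manip.state(); A=R.from_euler('xyz',s["tool_rot"]); A0=A.as_matrix(); best=None
    for k in(0,180):
        a=np.radians(jaw_deg+k); y=np.array([np.cos(a),np.sin(a),0]); x=np.array([0,0,-1.])
        B=np.stack([x,y,np.cross(x,y)],1); rv=R.from_matrix(A0.T@B).as_rotvec()
        if best is None or np.linalg.norm(rv)<np.linalg.norm(best): best=rv
    d=A0.T@(np.array(xyz_mm)/1000-s["eef_pos"])*100
    print("delta_cm",np.round(d,2),"dr",np.round(best,3),"| rows>=",int(max(np.ceil(np.linalg.norm(d)/5),np.ceil(np.linalg.norm(best)/.15))))
    print("t",round(s["t"],2),"tcp",np.round(s["eef_pos"]*1000,1),"jaw",round(np.degrees(np.arctan2(A0[1,1],A0[0,1])),2),"tilt",np.round(A0[:,0],3),"F",np.round(s["ft_force"],1),"gap",round(s["finger_gap"]*1000,1),"q",np.round(s["joint_positions"],2))
E
python3 - <<'E'
from goto import *
w=np.load("top0.npy")
for u,v in((328,228),(328,236),(322,240),(335,225),(330,250),(323,195),(330,232)): print((u,v),np.round(w[v,u]*1000))
goto([461.5,-308,140],-10.3)
E
```

```text
(328, 228) [606. -19. 246.]
(328, 236) [594. -19. 228.]
(322, 240) [586.  -7. 229.]
(335, 225) [616. -32. 225.]
(330, 250) [581. -23. 131.]
(323, 195) [677. -10. 219.]
(330, 232) [599. -23. 242.]
delta_cm [  9.07 -11.07 -30.46] dr [-0.99  -0.001  0.001] | rows>= 7
t 0.1 tcp [ 224.3 -528.9  230.5] jaw -67.04 tilt [-0.     0.002 -1.   ] F [-0.1 -0.3 -0.2] gap 85.5 q [-1.38  0.18  1.61 -0.    1.35 -0.21]
```

```bash
python3 -m crank '{"hand":[0.2,0.3,0.3,0.3,0.3,0.3,0.3,0.3,0.3,0.3],"delta_pos":[[0,-4,-10],[2,-8,-20],[5,-11.1,-30.5],[9.1,-11.1,-30.5],[9.1,-11.1,-30.5],[9.1,-11.1,-30.5],[9.1,-11.1,-30.5],[9.1,-11.1,-30.5],[9.1,-11.1,-30.5],[9.1,-11.1,-30.5]],"dr":[[-0.15,0,0],[-0.3,0,0],[-0.45,0,0],[-0.6,0,0],[-0.75,0,0],[-0.9,0,0],[-0.99,0,0],[-0.99,0,0],[-0.99,0,0],[-0.99,0,0]]}' 60
python3 - <<'E'
from goto import *
from fit import rect
rgb,w=cloud("wrist"); save("w1.png",rgb)
p=w.reshape(-1,3); 
print("fin",rect(w,.074,.086,(0,0,640,480)))
print("tray",rect(w,.036,.050,(0,0,640,480)))
goto([461.5,-308,41],-10.3)
E
```

```text
t: 1.1
eef_pos: [0.4616, -0.3091, 0.1407]
tool_rot: [0.426, 1.57, -1.326]
ft_force: [0.1, -0.5, 0.9]
finger_gap: 0.06
fin (array([ 461. , -308.3]), array([49.4,  9.9]), 79.85, 1346, np.float64(0.081))
tray (array([ 564.9, -327.4]), array([221.3, 121.1]), -10.06, 7522, np.float64(0.0457))
delta_cm [ 9.99 -0.03 -0.15] dr [-0.002  0.001 -0.001] | rows>= 2
t 1.15 tcp [ 461.5 -309.5  140.9] jaw -10.42 tilt [ 0.    -0.001 -1.   ] F [-0.8  0.7  0.1] gap 59.8 q [-0.8   0.24  1.74 -0.    1.17 -0.62]
```

View pics/w1.png

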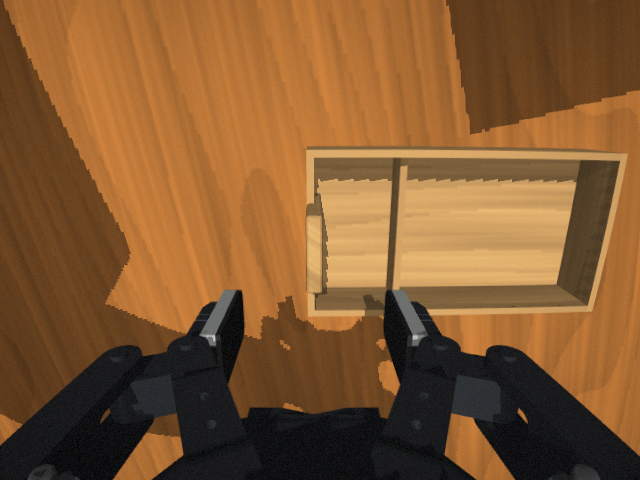

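The wrist view shows the fin at (315,250), centred between the fingers, and the fit agrees with the top camera. Now I'll descend and grip.

```bash
python3 -m crank '{"hand":[0.3,0.3,0.3,0.3,0.6,1,1,1,1,1],"delta_pos":[[3,0,-0.1],[6,0,-0.1],[8.5,0,-0.1],[10,0,-0.1],[10,0,-0.1],[10,0,-0.1],[10,0,-0.1],[10,0,-0.1],[10,0,-0.1],[10,0,-0.1]],"dr":[[0,0,0],[0,0,0],[0,0,0],[0,0,0],[0,0,0],[0,0,0],[0,0,0],[0,0,0],[0,0,0],[0,0,0]]}' 90
python3 - <<'E'
from goto import *
th=np.radians(5.54); X=np.array([np.cos(th),np.sin(th)]);Y=np.array([-X[1],X[0]]); O=np.array([647,-15.5])
c=O-36*X-85*Y; f=c-105*X
print("tray target",c,"fin",f)
goto([*f,49],5.54)
goto([f[0]-70,f[1]-5,49],5.54)
E
```

```text
t: 2.15
eef_pos: [0.4628, -0.3083, 0.0421]
tool_rot: [0.775, 1.568, -0.976]
ft_force: [-1.7, 0.5, 6.8]
finger_gap: 0.0094
tray target [ 619.37410943 -103.57843192] fin [ 514.86455993 -113.71519983]
delta_cm [ -0.73   1.64 -20.07] dr [-0.276  0.002 -0.002] | rows>= 5
t 2.15 tcp [ 462.8 -308.3   42.1] jaw -10.29 tilt [ 0.002 -0.002 -1.   ] F [-1.7  0.5  6.8] gap 9.4 q [-0.8   0.38  1.78 -0.    0.97 -0.62]
delta_cm [ -0.74  -5.16 -18.33] dr [-0.276  0.002 -0.002] | rows>= 4
t 2.15 tcp [ 462.8 -308.3   42.1] jaw -10.29 tilt [ 0.002 -0.002 -1.   ] F [-1.7  0.5  6.8] gap 9.4 q [-0.8   0.38  1.78 -0.    0.97 -0.62]
```

```bash
python3 -m crank '{"hand":[1,1,1,1,1,1,1,1,1,1,1,1],"delta_pos":[[-0.5,0,0],[-1,0,0],[-1,-0.5,-2.5],[-1,-1.2,-5],[-1,-2,-7.5],[-1,-2.7,-10],[-1,-3.2,-12.5],[-1,-3.4,-15],[-1,-3.4,-17],[-1,-3.4,-18.8],[-1,-3.4,-18.8],[-1,-3.4,-18.8]],"dr":[[0,0,0],[0,0,0],[-0.03,0,0],[-0.06,0,0],[-0.1,0,0],[-0.14,0,0],[-0.18,0,0],[-0.22,0,0],[-0.25,0,0],[-0.276,0,0],[-0.276,0,0],[-0.276,0,0]]}'
python3 - <<'E'
from goto import *
from fit import rect
goto([514.9,-113.7,51],5.54)
rgb,w=cloud("top"); save("top1.png",rgb); np.save("top1.npy",w)
E
```

```text
t: 3.35
eef_pos: [0.462, -0.1158, 0.0503]
tool_rot: [-1.633, 1.57, -3.107]
ft_force: [0.8, 0.1, -5.3]
finger_gap: 0.0087
delta_cm [-0.08  5.28  0.31] dr [ 0. -0.  0.] | rows>= 2
t 3.35 tcp [ 462.  -115.8   50.3] jaw 5.56 tilt [-0. -0. -1.] F [ 0.8  0.1 -5.3] gap 8.7 q [-0.5   0.22  1.98 -0.    0.94 -0.59]
```

View pics/top1.png

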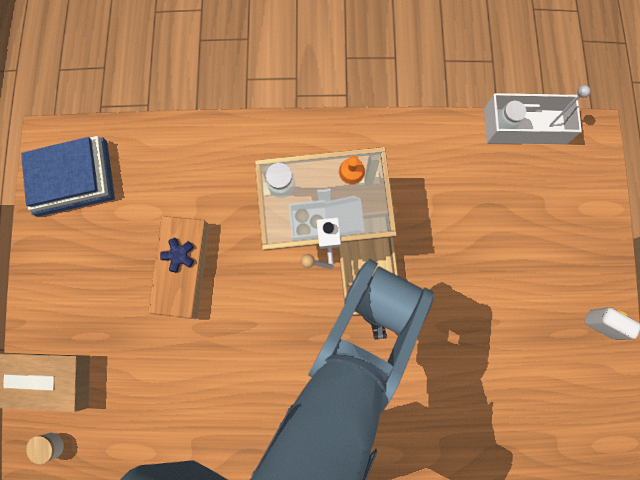

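```bash
python3 -m crank '{"hand":[1,1,1,1,1,1,0.5,0.3,0.3,0.3,0.3,0.3],"delta_pos":[[0,2,0.1],[0,4,0.2],[0,5.3,0.3],[0.5,5.3,0.3],[0.9,5.3,0.3],[0.9,5.3,0.3],[0.9,5.3,0.3],[0.9,5.3,0.3],[0.9,5.3,0.3],[0.9,5.3,0.3],[-1,5.3,0.3],[-4,5.3,0.3]],"dr":[[0,0,0],[0,0,0],[0,0,0],[0,0,0],[0,0,0],[0,0,0],[0,0,0],[0,0,0],[0,0,0],[0,0,0],[0,0,0],[0,0,0]]}'
python3 - <<'E'
from goto import *
from fit import rect
rgb,w=cloud("wrist"); save("w2.png",rgb)
print("fin",rect(w,.074,.086,(0,0,640,480)))
print("tray",rect(w,.036,.050,(0,0,640,480)))
goto([514.9,-113.7,300],5.54)
rgb,w=cloud("scene"); save("s1.png",rgb)
E
```

```text
t: 4.6
eef_pos: [0.5135, -0.1133, 0.0888]
tool_rot: [-2.11, 1.566, 2.698]
ft_force: [0.9, -0.5, 0.4]
finger_gap: 0.0598
fin (array([ 514.5, -115.2]), array([50.5,  9.8]), -84.67, 2123, np.float64(0.081))
tray (array([585.3, -66.5]), array([160.2,  37.3]), 5.68, 3902, np.float64(0.046))
delta_cm [-20.5   -0.15  -0.1 ] dr [-0.     0.002 -0.004] | rows>= 5
t 4.65 tcp [ 517.3 -114.9   95. ] jaw 5.51 tilt [ 0.004 -0.002 -1.   ] F [ 3.6 -1.4  2.7] gap 59.5 q [-0.44  0.25  1.83  0.    1.06 -0.54]
```

View pics/s1.png

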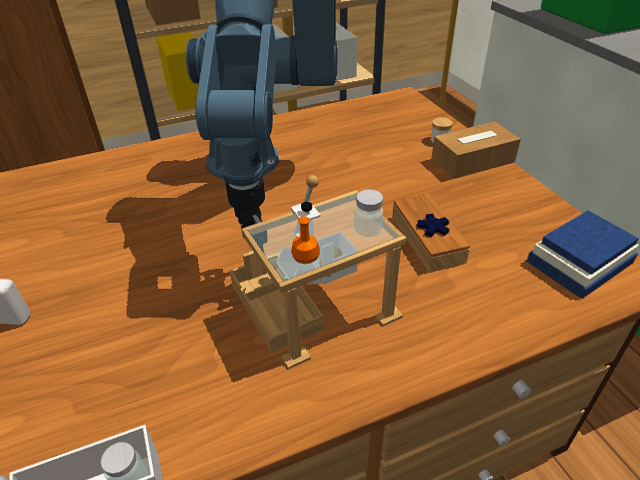

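```bash
python3 -m crank '{"hand":[0.3,0.3,0.3,0.3,0.3,0.3,0.3,0.3,0.3,0.3,0.3,0.3],"delta_pos":[[-5,0,0],[-10,0,0],[-15,0,0],[-20,0,0],[-22.5,0,0],[-22.5,0,0],[-22.5,0,0],[-22.5,0,0],[-22.5,0,0],[-22.5,0,0],[-22.5,0,0],[-22.5,0,0]],"dr":[[0,0,0],[0,0,0],[0,0,0],[0,0,0],[-0.15,0,0],[-0.3,0,0],[-0.45,0,0],[-0.6,0,0],[-0.75,0,0],[-0.9,0,0],[-1.05,0,0],[-1.2,0,0]]}'
python3 - <<'E'
from goto import *
goto([543,19,320],95.54)
E
```

```text
t: 5.9
eef_pos: [0.5151, -0.1141, 0.3145]
tool_rot: [2.936, 1.57, 2.667]
ft_force: [0.4, 0.7, 0.0]
finger_gap: 0.06
delta_cm [-0.55 13.57 -0.85] dr [-0.365 -0.001 -0.   ] | rows>= 3
t 5.9 tcp [ 515.1 -114.1  314.5] jaw 74.61 tilt [-0.001  0.    -1.   ] F [0.4 0.7 0. ] gap 60.0 q [-0.44  0.02  1.62  0.    1.51 -1.75]
```

```bash
python3 -m crank '{"hand":[0.3,0.3,0.3,0.3,0.3,0.3],"delta_pos":[[-0.6,4,-0.2],[-0.6,8,-0.5],[-0.6,12,-0.7],[-0.6,13.6,-0.85],[-0.6,13.6,-0.85],[-0.6,13.6,-0.85]],"dr":[[-0.1,0,0],[-0.2,0,0],[-0.3,0,0],[-0.365,0,0],[-0.365,0,0],[-0.365,0,0]]}'
python3 - <<'E'
from goto import *
rgb,w=cloud("wrist"); save("w3.png",rgb)
q=w.reshape(-1,3); k=q[(q[:,2]>.235)&(abs(q[:,0]-.543)<.03)&(abs(q[:,1]-.019)<.03)]
print("knob pts",len(k),k.min(0),k.max(0),k.mean(0)); h=k[k[:,2]>.247]
A=np.c_[2*h,np.ones(len(h))]; print("sphere",np.linalg.lstsq(A,(h**2).sum(1),rcond=None)[0][:3])
goto([543,19,237],95.54)
E
```

```text
t: 6.5
eef_pos: [0.5439, 0.019, 0.3207]
tool_rot: [-2.852, 1.57, -2.762]
ft_force: [0.6, -1.2, -0.0]
finger_gap: 0.0598
knob pts 26289 [ 0.52032909 -0.01099832  0.24532635] [0.55725054 0.04899745 0.42300252] [0.52951998 0.01842881 0.39580571]
sphere [0.44618933 0.00830833 0.33259298]
delta_cm [ 8.38  0.06 -0.07] dr [-0.008 -0.001  0.   ] | rows>= 2
t 6.55 tcp [543.9  18.5 320.8] jaw 95.08 tilt [-0.001 -0.    -1.   ] F [-0.3 -0.4  0.2] gap 59.8 q [-0.18  0.05  1.57 -0.    1.52 -1.84]
```

View pics/w3.png

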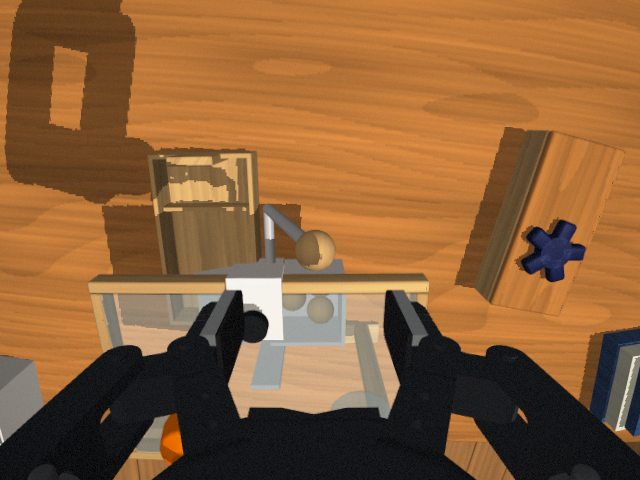

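The knob is at (315,250), the same pixel where the fin appeared when centred, so the hand is right over it. The tray is correctly below the cup's lip at (200,230). Next I'll lower and cage the knob.

```bash
python3 -m crank '{"hand":[0.3,0.3,0.3,0.45,0.62,0.62,0.62],"delta_pos":[[3,0,0],[6,0,0],[8.3,0,0],[8.3,0,0],[8.3,0,0],[8.3,0,0],[8.3,0,0]],"dr":[[0,0,0],[0,0,0],[0,0,0],[0,0,0],[0,0,0],[0,0,0],[0,0,0]]}' 20
python3 - <<'E'
from goto import *
th=np.radians(5.54); X=np.array([np.cos(th),np.sin(th)]);Y=np.array([-X[1],X[0]]); O=np.array([647,-15.5])
for t in(0,.3,.5,.65,.75,.8):
    k=O-99*X+130*np.sin(.35-t)*Y; print(t,130*np.sin(.35-t),125+130*np.cos(.35-t),end=' '); goto([*k,237],95.54) if t==.75 else print()
E
```

```text
t: 7.25
eef_pos: [0.545, 0.0186, 0.2401]
tool_rot: [-0.281, 1.568, -0.191]
ft_force: [0.0, -0.7, -0.3]
finger_gap: 0.0325
0 44.57671496920867 247.11845267015926 
0.3 6.497292005188181 254.83753385134563 
0.5 -19.426957221567903 253.5402401316855 
0.65 -38.41762686597415 249.19374358632876 
0.75 -50.62438450012457 244.73792922037507 delta_cm [ 0.31 -9.45 -0.01] dr [-0.007  0.003  0.001] | rows>= 2
t 7.25 tcp [545.   18.6 240.1] jaw 95.14 tilt [ 0.003 -0.001 -1.   ] F [ 0.  -0.7 -0.3] gap 32.5 q [-0.18  0.1   1.67 -0.    1.36 -1.84]
0.8 -56.54551943445994 242.058123305848
```

```bash
python3 -m crank '{"hand":[0.62,0.62,0.62,0.62,0.62,0.62,0.62,0.62,0.62,0.62,0.62,0.62],"delta_pos":[[0.1,-1,0],[0.1,-2,0],[0.1,-3,0],[0.1,-4,0],[0.1,-5,0],[0.1,-5.5,0],[0.1,-6,0],[0.1,-6.4,0],[0.1,-6.7,0],[0.1,-7,0],[0.2,-7.3,0],[0.2,-7.6,0]],"dr":[[0,0,0],[0,0,0],[0,0,0],[0,0,0],[0,0,0],[0,0,0],[0,0,0],[0,0,0],[0,0,0],[0,0,0],[0,0,0],[0,0,0]]}'
python3 -m crank '{"hand":[0.62,0.62,0.62,0.62,0.62,0.62,0.62,0.62,0.62,0.62,0.62,0.62],"delta_pos":[[0,-0.3,0],[0,-0.5,0],[0,-0.7,0],[0,-0.9,0],[0.1,-1.1,0],[0.1,-1.3,0],[0.2,-1.5,0],[0.2,-1.7,0],[0.3,-1.9,0],[0.3,-1.9,0],[0.3,-1.9,0],[0.3,-1.9,0]],"dr":[[0,0,0],[0,0,0],[0,0,0],[0,0,0],[0,0,0],[0,0,0],[0,0,0],[0,0,0],[0,0,0],[0,0,0],[0,0,0],[0,0,0]]}'
python3 - <<'E'
from goto import *
goto([545,18.6,240],95.14)
rgb,w=cloud("scene"); save("s2.png",rgb); r2,w2=cloud("wrist")
cv2.imwrite("pics/c2.png",np.hstack([cv2.resize(rgb[150:390,200:440],(400,400)),cv2.resize(r2[60:460,:],(400,400))])[...,::-1])
E
```

```text
t: 8.45
eef_pos: [0.5508, -0.0567, 0.2361]
tool_rot: [2.671, 1.571, 2.762]
ft_force: [0.7, 2.6, -1.8]
finger_gap: 0.0323
t: 9.65
eef_pos: [0.5529, -0.0759, 0.2335]
tool_rot: [-0.818, 1.57, -0.728]
ft_force: [-0.2, 0.9, -0.9]
finger_gap: 0.0323
delta_cm [-0.65  9.48  0.06] dr [0.    0.001 0.001] | rows>= 2
t 9.65 tcp [552.9 -75.9 233.5] jaw 95.16 tilt [ 0.001 -0.001 -1.   ] F [-0.2  0.9 -0.9] gap 32.3 q [-0.35  0.14  1.65 -0.    1.35 -2.01]
```

View pics/c2.png

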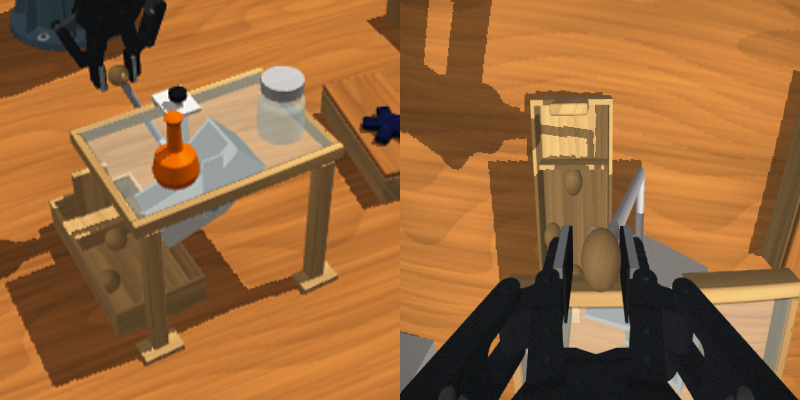

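Two balls are visible in the tray, at (115,240) and (110,280) in the left crop. The third isn't visible, so I'll tip a little further, to about 0.80, and look again.

```bash
python3 -m crank '{"hand":[0.62,0.62,0.62,0.62,0.62,0.62,0.62,0.62,0.62,0.62,0.62,0.62],"delta_pos":[[0,-0.2,0],[0.1,-0.5,0],[0.2,-0.8,0],[0.2,-0.9,0],[0.2,-0.9,0],[0.2,-0.9,0],[0.2,-0.9,0],[0.2,-0.9,0],[0.2,-0.9,0],[0.2,-0.9,0],[0.2,-0.9,0],[0.2,-0.9,0]],"dr":[[0,0,0],[0,0,0],[0,0,0],[0,0,0],[0,0,0],[0,0,0],[0,0,0],[0,0,0],[0,0,0],[0,0,0],[0,0,0],[0,0,0]]}'
python3 - <<'E'
from goto import *
goto([545,18.6,240],95.14)
rgb,w=cloud("scene"); r2,w2=cloud("wrist"); r3,_=cloud("top")
c=lambda a,u,v,U,V:cv2.resize(a[v:V,u:U],(400,300))
cv2.imwrite("pics/c3.png",np.vstack([np.hstack([c(rgb,220,210,380,370),c(r2,100,140,400,365)]),np.hstack([c(r3,250,140,410,260),c(r2,0,0,640,480)])])[...,::-1])
E
```

```text
t: 10.95
eef_pos: [0.5533, -0.0846, 0.2313]
tool_rot: [-2.7, 1.571, -2.61]
ft_force: [-0.9, 1.1, -0.0]
finger_gap: 0.0322
delta_cm [-0.87 10.35  0.1 ] dr [ 0. -0.  0.] | rows>= 3
t 10.95 tcp [553.3 -84.6 231.3] jaw 95.16 tilt [-0. -0. -1.] F [-0.9  1.1 -0. ] gap 32.2 q [-0.36  0.15  1.65 -0.    1.35 -2.02]
```

View pics/c3.png

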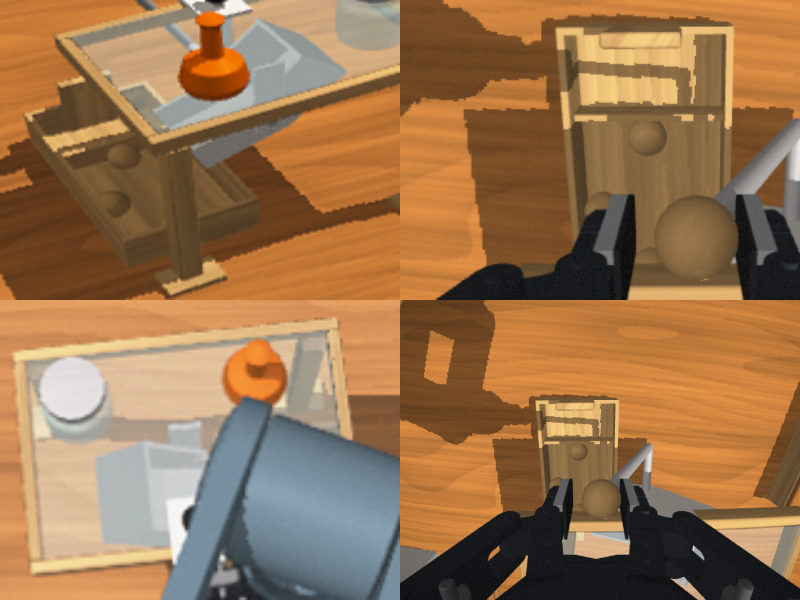

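```bash
python3 -m crank '{"hand":[0.62,0.62,0.62,0.62,0.62,0.62,0.62,0.62,0.62,0.62,0.62,0.62],"delta_pos":[[-0.2,1,0],[-0.6,2,0],[-1,3,0.1],[-1,4,0.1],[-1,5,0.1],[-1,6,0.1],[-1,7,0.1],[-1,8,0.1],[-0.9,9,0.1],[-0.9,9.8,0.1],[-0.9,10.4,0.1],[-0.9,10.6,0.1]],"dr":[[0,0,0],[0,0,0],[0,0,0],[0,0,0],[0,0,0],[0,0,0],[0,0,0],[0,0,0],[0,0,0],[0,0,0],[0,0,0],[0,0,0]]}'
python3 -m crank '{"hand":[0.62,0.62,0.62,0.62],"delta_pos":[[0,0.1,0],[0,0.2,0],[0,0.3,0],[0,0.3,0]],"dr":[[0,0,0],[0,0,0],[0,0,0],[0,0,0]]}'
```

```text
t: 12.3
eef_pos: [0.5444, 0.0219, 0.2397]
tool_rot: [2.892, 1.57, 2.982]
ft_force: [0.1, -3.2, -1.9]
finger_gap: 0.0326
t: 12.7
eef_pos: [0.5445, 0.0237, 0.2402]
tool_rot: [-2.171, 1.57, -2.081]
ft_force: [-0.2, -3.9, -2.8]
finger_gap: 0.0328
```

```bash
python3 -m crank '{"hand":[0.62,0.62,0.62,0.62],"delta_pos":[[0,0.2,0],[0,0.4,0],[0,0.4,0],[0,0.4,0]],"dr":[[0,0,0],[0,0,0],[0,0,0],[0,0,0]]}'
python3 - <<'E'
from goto import *
goto([545,18.6,240],95.14)
E
```

```text
t: 13.1
eef_pos: [0.5445, 0.0244, 0.2401]
tool_rot: [-1.622, 1.564, -1.533]
ft_force: [0.5, -15.8, -4.9]
finger_gap: 0.0327
delta_cm [ 0.02 -0.58 -0.01] dr [-0.001 -0.     0.006] | rows>= 1
t 13.1 tcp [544.5  24.4 240.1] jaw 95.07 tilt [ 0.    -0.006 -1.   ] F [  0.5 -15.8  -4.9] gap 32.7 q [-0.17  0.11  1.67 -0.01  1.36 -1.83]
```

Force rose to 16 N with no further travel, so the cup is at its level stop. I'll back off, open, rise and look.

```bash
python3 -m crank '{"hand":[0.62,0.62,0.4,0.3,0.3,0.3,0.3,0.3,0.3,0.3,0.3],"delta_pos":[[0,-0.5,0],[0,-0.8,0],[0,-0.8,0],[0,-0.8,0],[-3,-0.8,0],[-6,-0.8,0],[-10,-0.8,0],[-12,-3,4],[-12,-5,8],[-12,-8,8],[-12,-8,8]],"dr":[[0,0,0],[0,0,0],[0,0,0],[0,0,0],[0,0,0],[0,0,0],[0,0,0],[0,0,0],[0,0,0],[0,0,0],[0,0,0]]}'
python3 - <<'E'
from goto import *
goto([545,18.6,240],95.14)
r2,w2=cloud("wrist"); save("w4.png",r2); r3,w3=cloud("top"); np.save("top4.npy",w3); r4,_=cloud("scene")
c=lambda a,u,v,U,V:cv2.resize(a[v:V,u:U],(400,300))
cv2.imwrite("pics/c4.png",np.vstack([np.hstack([c(r4,200,150,440,370),c(r2,0,0,640,480)]),np.hstack([c(r3,230,130,430,280),c(r2,100,120,400,345)])])[...,::-1])
E
```

```text
t: 14.2
eef_pos: [0.6319, -0.0469, 0.3588]
tool_rot: [-3.025, 1.569, -2.937]
ft_force: [0.2, 0.5, -0.6]
finger_gap: 0.0592
delta_cm [11.9   7.29 -8.06] dr [-0.002 -0.002  0.   ] | rows>= 4
t 14.2 tcp [631.9 -46.9 358.8] jaw 95.03 tilt [-0.002 -0.    -1.   ] F [ 0.2  0.5 -0.6] gap 59.2 q [-0.26  0.24  1.28 -0.    1.62 -1.92]
```

View pics/c4.png

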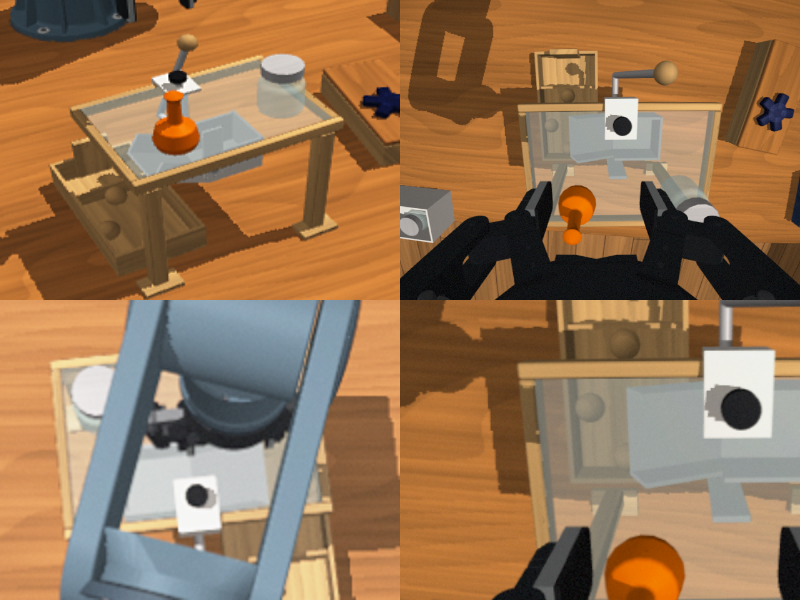

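The cup looks level and empty. Two balls are visible in the tray, and the third is probably hidden under the cup. I'll retreat toward the robot over the fin; pulling the tray out will show it.

```bash
python3 -m crank '{"hand":[0.3,0.3,0.3,0.3,0.3,0.3,0.3,0.3,0.3,0.3,0.3,0.3],"delta_pos":[[0,-1,-4],[0,-3,-8],[0,-5.5,-12],[0,-5.5,-12],[0,-5.5,-12],[0,-5.5,-12],[0,-5.5,-12],[0,-5.5,-12],[0,-5.5,-12],[0,-5.5,-12],[0,-5.5,-12],[0,-5.5,-12]],"dr":[[0,0,0],[0.1,0,0],[0.25,0,0],[0.4,0,0],[0.55,0,0],[0.7,0,0],[0.85,0,0],[1,0,0],[1.15,0,0],[1.3,0,0],[1.45,0,0],[1.56,0,0]]}'
python3 - <<'E'
from goto import *
goto([514.5,-115.2,41],5.6)
E
```

```text
t: 15.55
eef_pos: [0.5163, -0.1085, 0.361]
tool_rot: [1.429, 1.569, -0.045]
ft_force: [0.7, 0.7, 1.0]
finger_gap: 0.0598
delta_cm [32.   -0.29  0.65] dr [-0.001  0.    -0.001] | rows>= 7
t 15.55 tcp [ 516.3 -108.5  361. ] jaw 5.56 tilt [ 0.001 -0.    -1.   ] F [0.7 0.7 1. ] gap 59.8 q [-0.43 -0.01  1.55  0.    1.6  -0.53]
```

```bash
python3 -m crank '{"hand":[0.3,0.3,0.3,0.3,0.3,0.3,0.3,0.3,0.3,0.6,1,1],"delta_pos":[[5,-0.1,0.3],[10,-0.3,0.6],[15,-0.3,0.65],[20,-0.3,0.65],[25,-0.3,0.65],[29,-0.3,0.65],[31,-0.3,0.65],[32,-0.3,0.65],[32,-0.3,0.65],[32,-0.3,0.65],[32,-0.3,0.65],[32,-0.3,0.65]],"dr":[[0,0,0],[0,0,0],[0,0,0],[0,0,0],[0,0,0],[0,0,0],[0,0,0],[0,0,0],[0,0,0],[0,0,0],[0,0,0],[0,0,0]]}' 90
python3 -m crank '{"hand":[1,1,1],"delta_pos":[[0,0,0],[0,0,0],[0,0,0]],"dr":[[0,0,0],[0,0,0],[0,0,0]]}' 90
python3 - <<'E'
from goto import *
goto([514.5-110*.9953,-115.2-110*.0965,51],5.6)
E
```

```text
t: 16.75
eef_pos: [0.5153, -0.1171, 0.0418]
tool_rot: [1.039, 1.568, -0.43]
ft_force: [-0.4, -0.4, 0.1]
finger_gap: 0.0164
t: 17.05
eef_pos: [0.5155, -0.1171, 0.0418]
tool_rot: [1.141, 1.568, -0.329]
ft_force: [0.5, 1.4, 7.0]
finger_gap: 0.0089
delta_cm [ -0.95 -11.07  -0.24] dr [ 0.003  0.001 -0.003] | rows>= 3
t 17.05 tcp [ 515.5 -117.1   41.8] jaw 5.76 tilt [ 0.003 -0.001 -1.   ] F [0.5 1.4 7. ] gap 8.9 q [-0.45  0.33  1.85  0.    0.95 -0.55]
```

```bash
python3 -m crank '{"hand":[1,1,1,1,1,1,1,1,1,1,1,1],"delta_pos":[[-0.4,0,0],[-1,0,0],[-1,-0.6,0],[-1,-1.8,0],[-1,-3.4,0],[-1,-5.2,0],[-1,-7,0],[-1,-8.8,0],[-1,-10.4,0],[-1,-11.6,0],[-1,-12,0],[-1,-12,0]],"dr":[[0,0,0],[0,0,0],[0,0,0],[0,0,0],[0,0,0],[0,0,0],[0,0,0],[0,0,0],[0,0,0],[0,0,0],[0,0,0],[0,0,0]]}'
python3 - <<'E'
from goto import *
goto([443,200,52],-5.93)
r3,w3=cloud("top"); r4,_=cloud("scene");r2,_=cloud("wrist")
c=lambda a,u,v,U,V:cv2.resize(a[v:V,u:U],(400,300))
cv2.imwrite("pics/c5.png",np.vstack([np.hstack([c(r4,180,130,420,330),c(r2,0,0,640,480)]),np.hstack([c(r3,260,190,460,340),c(r2,300,120,620,360)])])[...,::-1])
E
```

```text
t: 18.25
eef_pos: [0.3943, -0.1288, 0.0503]
tool_rot: [2.226, 1.571, 0.755]
ft_force: [-0.5, -0.6, -6.2]
finger_gap: 0.0087
delta_cm [ -0.17   8.13 -32.23] dr [ 0.204 -0.    -0.   ] | rows>= 7
t 18.25 tcp [ 394.3 -128.8   50.3] jaw 5.74 tilt [ 0.  0. -1.] F [-0.5 -0.6 -6.2] gap 8.7 q [-0.6   0.09  2.13  0.    0.92 -0.7 ]
```

View pics/c5.png

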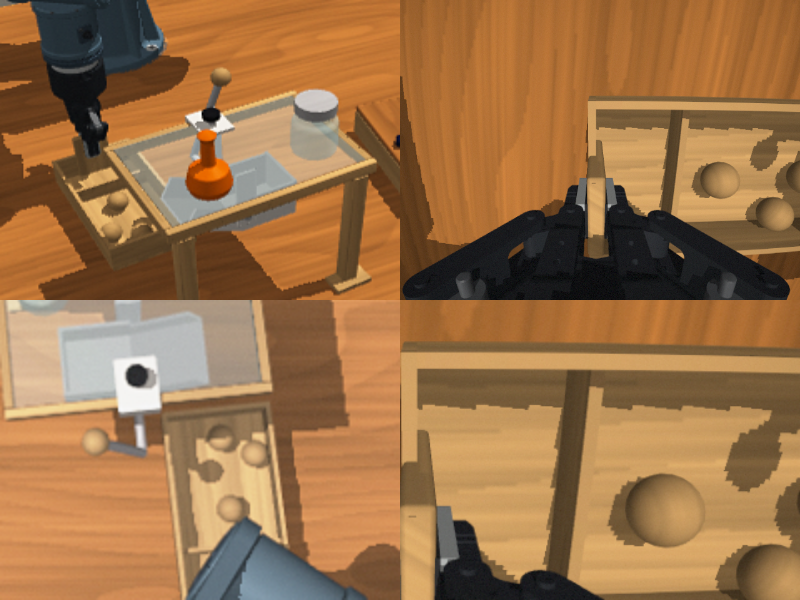

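All three balls are in the larger part of the tray: (220,437), (254,453) and (231,508) in the lower-left crop. The cup is empty and level. Now I'll carry the tray across in front of the shelf.

```bash
python3 -m crank '{"hand":[1,1,1,1,1,1,1,1,1,1,1,1],"delta_pos":[[0,0,-0.5],[0,0,-1.5],[0,0,-3],[0,0,-5],[0,0,-7],[0,0,-9],[0,0,-11],[0,0,-13],[0,0,-15],[0,0.3,-17],[0,0.8,-19],[0,1.5,-21]],"dr":[[0,0,0],[0,0,0],[0,0,0],[0,0,0],[0,0,0],[0,0,0],[0,0,0],[0.01,0,0],[0.03,0,0],[0.05,0,0],[0.07,0,0],[0.09,0,0]]}'
python3 - <<'E'
from goto import *
goto([443,200,52],-5.93)
E
```

```text
t: 19.6
eef_pos: [0.3877, 0.0834, 0.0501]
tool_rot: [-2.104, 1.57, 2.619]
ft_force: [-0.2, -0.9, -4.9]
finger_gap: 0.0088
delta_cm [ -0.19   5.65 -11.6 ] dr [ 0.114 -0.     0.001] | rows>= 3
t 19.6 tcp [387.7  83.4  50.1] jaw 0.61 tilt [-0.001  0.001 -1.   ] F [-0.2 -0.9 -4.9] gap 8.8 q [-0.09  0.05  2.17  0.    0.91 -0.1 ]
```

```bash
python3 -m crank '{"hand":[1,1,1,1,1,1,1,1,1,1,1,1],"delta_pos":[[0,0.8,-1.8],[0,1.6,-3.6],[0,2.4,-5.4],[0,3.2,-7.2],[0,4,-8.7],[0,4.6,-10],[0,5.2,-11],[0,5.6,-11.5],[0,5.65,-11.6],[0,5.65,-11.6],[0,5.65,-11.6],[0,5.65,-11.6]],"dr":[[0.015,0,0],[0.03,0,0],[0.045,0,0],[0.06,0,0],[0.075,0,0],[0.09,0,0],[0.105,0,0],[0.114,0,0],[0.114,0,0],[0.114,0,0],[0.114,0,0],[0.114,0,0]]}'
cat > chk.py <<'E'
from goto import *
from fit import rect
rgb,w=cloud("top"); save("topc.png",rgb); np.save("topc.npy",w)
a=np.radians(-5.93);X=np.array([np.cos(a),np.sin(a)]);Y=np.array([-X[1],X[0]]);B=np.array([559.4,317.])
print("box",rect(w,.049,.066,(140,205,220,330)))
p=w[190:350,190:300].reshape(-1,3)*1000; p=p[np.isfinite(p).all(1)]
q=(p[:,:2]-B)@np.stack([X,Y],1)   # in box frame
m=(p[:,2]>37)&(p[:,2]<49)&(q[:,1]<-50.5)&(q[:,1]>-240); print("n",m.sum()); q=q[m];p=p[m]
c,s,an=cv2.minAreaRect(p[:,:2].astype(np.float32)); print("tray rim rect",np.round(c,1),np.round(s,1),round(an,2))
print("box-frame extents",np.percentile(q,[0.5,2,98,99.5],axis=0).round(1).tolist())
rim=q[q[:,1]>np.median(q[:,1])]
E
python3 - <<'E'
from chk import *
goto([443.5,217.9,42],-5.93)
E
```

```text
t: 20.8
eef_pos: [0.4435, 0.1979, 0.0502]
tool_rot: [-1.273, 1.57, -2.947]
ft_force: [0.1, -0.1, -5.6]
finger_gap: 0.0088
box (array([560. , 317.8]), array([218.7, 102.4]), -6.36, 2685, np.float64(0.0581))
n 486
tray rim rect [547.5 196.4] [138.7 219.5] 85.59
box-frame extents [[-102.6, -190.4], [-88.8, -189.9], [106.7, -71.7], [109.7, -50.8]]
delta_cm [ 0.83 -0.21 -1.99] dr [-0.  0.  0.] | rows>= 1
t 20.85 tcp [443.6 197.9  50.3] jaw -5.93 tilt [-0. -0. -1.] F [-0.7  0.3 -5.1] gap 9.4 q [ 0.17  0.24  1.96 -0.    0.95  0.28]
```

```bash
python3 -m crank '{"hand":[1,1,1,1,1,1,1],"delta_pos":[[0.4,0,-0.4],[0.8,-0.1,-0.8],[0.8,-0.1,-1.2],[0.8,-0.1,-1.5],[0.8,-0.1,-1.5],[0.8,-0.1,-1.5],[0.8,-0.1,-1.5]],"dr":[[0,0,0],[0,0,0],[0,0,0],[0,0,0],[0,0,0],[0,0,0],[0,0,0]]}'
python3 - <<'E'
from chk import *
goto([443.5,217.9,42],-5.93)
r2,w2=cloud("wrist"); save("w6.png",r2)
cv2.imwrite("pics/c6.png",np.hstack([cv2.resize(rgb[190:340,130:280],(400,400),interpolation=cv2.INTER_CUBIC),cv2.resize(r2,(400,400))])[...,::-1])
# wrist cloud in box frame: box side edge and tray rim edge
q=w2.reshape(-1,3)*1000; q=q[np.isfinite(q).all(1)]; l=(q[:,:2]-B)@np.stack([X,Y],1)
bx=l[(q[:,2]>54)&(q[:,2]<63)&(l[:,1]>-65)&(abs(l[:,0])<125)]; tr=l[(q[:,2]>40)&(q[:,2]<49)&(l[:,1]<-52)&(l[:,1]>-80)&(abs(l[:,0])<125)]
for n,a_,f in(("box edge",bx,np.min),("tray edge",tr,np.max)):
    for x0 in range(-110,110,30):
        s=a_[(a_[:,0]>x0)&(a_[:,0]<x0+30)]
        if len(s)>20: print(n,x0,len(s),np.percentile(s[:,1],[1,50,99]).round(1))
    print(n,"x range",np.percentile(a_[:,0],[.3,99.7]).round(1) if len(a_) else 0)
E
```

```text
t: 21.55
eef_pos: [0.4443, 0.2134, 0.0423]
tool_rot: [2.477, 1.571, 0.803]
ft_force: [-0.5, 0.5, -3.8]
finger_gap: 0.0094
box (array([581.8, 301.2]), array([171.4, 130.6]), -6.69, 2585, np.float64(0.0581))
n 602
tray rim rect [548.7 204.5] [124.4 219.9] 84.51
box-frame extents [[-108.4, -174.7], [-107.3, -174.3], [110.2, -52.8], [110.8, -50.8]]
delta_cm [ 0.04 -0.13 -0.44] dr [ 0.001 -0.    -0.   ] | rows>= 1
t 21.6 tcp [444.3 213.4  42.4] jaw -5.89 tilt [ 0.  0. -1.] F [-0.6  0.3 -3.7] gap 8.7 q [0.21 0.27 1.94 0.   0.93 0.31]
box edge -110 13664 [-48.4 -23.5  -1.4]
box edge -80 13519 [-48.7 -23.3  -0.7]
box edge -50 12967 [-48.7 -22.7   0.9]
box edge -20 9662 [-48.9 -25.2   1. ]
box edge 10 420 [-49.5 -44.4 -37.6]
box edge x range [-110.5   13.6]
tray edge -110 1864 [-79.4 -57.2 -53.2]
tray edge -80 1102 [-58.1 -55.3 -53.1]
tray edge -50 1057 [-58.1 -55.4 -53.1]
tray edge -20 965 [-58.1 -55.4 -53.1]
tray edge 10 551 [-58.  -55.3 -53.1]
tray edge x range [-109.7   28.8]
```

View pics/c6.png

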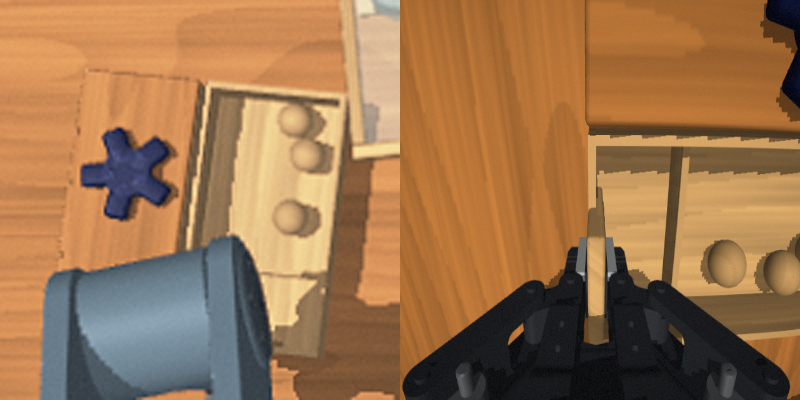

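The wrist cloud puts the gap at 4.5 mm, with the ends level within 1 mm and yaw off by about 0.3°. I'll close up 3 mm with a tiny turn, then release.

```bash
python3 -m crank '{"hand":[1,1,1,1,1,1,0.6,0.3,0.3,0.3],"delta_pos":[[0,0,-0.15],[0,0,-0.3],[0,0,-0.3],[0.1,0,-0.3],[0.1,0,-0.3],[0.1,0,-0.3],[0.1,0,-0.3],[0.1,0,-0.3],[0.1,0,-0.3],[0.1,0,-0.3]],"dr":[[0.005,0,0],[0.005,0,0],[0.005,0,0],[0.005,0,0],[0.005,0,0],[0.005,0,0],[0.005,0,0],[0.005,0,0],[0.005,0,0],[0.005,0,0]]}'
python3 -m crank '{"hand":[0.3,0.3,0.3,0.3,0.3,0.3,0.3,0.3],"delta_pos":[[-2,0,0],[-5,0,0],[-10,0,0],[-15,0,0],[-18,0,0],[-18,0,0],[-18,0,0],[-18,0,0]],"dr":[[0,0,0],[0,0,0],[0,0,0],[0,0,0],[0,0,0],[0,0,0],[0,0,0],[0,0,0]]}'
cat > fin.py <<'E'
from goto import *
a=np.radians(-5.93);X=np.array([np.cos(a),np.sin(a)]);Y=np.array([-X[1],X[0]]);B=np.array([559.4,317.])
goto([443.5,217.9,42],-5.93)
r2,w2=cloud("wrist"); save("w7.png",r2)
q=w2.reshape(-1,3)*1000; q=q[np.isfinite(q).all(1)]; l=(q[:,:2]-B)@np.stack([X,Y],1)
bx=l[(q[:,2]>54)&(q[:,2]<61)&(l[:,1]>-65)&(abs(l[:,0])<125)]; tr=l[(q[:,2]>40)&(q[:,2]<49)&(l[:,1]<-50)&(l[:,1]>-62)&(abs(l[:,0])<125)]
for n,a_ in(("box edge",bx),("tray edge",tr)):
    for x0 in range(-110,110,30):
        s=a_[(a_[:,0]>x0)&(a_[:,0]<x0+30)]
        if len(s)>20: print(n,x0,len(s),np.percentile(s[:,1],[1,50,99]).round(1))
    print(n,"x range",np.percentile(a_[:,0],[.3,99.7]).round(1) if len(a_) else 0)
E
python3 fin.py
```

```text
t: 22.65
eef_pos: [0.4449, 0.2164, 0.0414]
tool_rot: [1.961, 1.57, 0.283]
ft_force: [-0.9, -0.3, -0.4]
finger_gap: 0.0599
t: 23.45
eef_pos: [0.4437, 0.216, 0.2197]
tool_rot: [-1.248, 1.568, -2.927]
ft_force: [-0.5, 0.4, -1.4]
finger_gap: 0.0598
delta_cm [ 1.777e+01  1.000e-02 -2.000e-01] dr [-0.005  0.001  0.003] | rows>= 4
t 23.45 tcp [443.7 216.  219.7] jaw -6.19 tilt [-0.003 -0.001 -1.   ] F [-0.5  0.4 -1.4] gap 59.8 q [ 0.21  0.01  1.82 -0.    1.32  0.32]
box edge -110 4998 [-48.1   2.8  48.6]
box edge -80 4981 [-48.1   2.7  48.7]
box edge -50 4969 [-48.8   2.3  49. ]
box edge -20 3737 [-48.7  12.2  49.3]
box edge 10 1622 [-49.8 -22.6  49.8]
box edge 40 2992 [-49.3   2.9  49.3]
box edge 70 4385 [-48.9   1.6  48.5]
box edge 100 1075 [-49.2   2.2  48.4]
box edge x range [-110.2  107.4]
tray edge -110 258 [-61.9 -53.5 -50.3]
tray edge -80 211 [-55.3 -52.7 -51. ]
tray edge -50 197 [-56.  -53.5 -51. ]
tray edge -20 205 [-55.9 -53.4 -51.4]
tray edge 10 216 [-56.9 -53.8 -51.3]
tray edge 40 234 [-57.  -54.2 -51.6]
tray edge 70 196 [-57.2 -54.6 -52.1]
tray edge 100 118 [-62.  -56.7 -52.4]
tray edge x range [-108.9  110.4]
```

```bash
cat >> fin.py <<'E'
def mr(m,n):
    c,s,an=cv2.minAreaRect(l[m].astype(np.float32)); an=(an+45)%90-45
    print(n,"box-frame centre",np.round(c,1),"size",np.round(s,1),"yaw rel",round(an,2),m.sum())
z=q[:,2]
mr((z>54)&(z<61)&(abs(l[:,0])<120)&(abs(l[:,1])<60),"box")
mr((z>42)&(z<49)&(abs(l[:,0])<120)&(l[:,1]<-51)&(l[:,1]>-185),"tray")
from fit import rect
def edge(m,f):  # robust line fit of an edge
    P=l[m]; xs=[];ys=[]
    for x0 in range(-100,100,10):
        s=P[(P[:,0]>=x0)&(P[:,0]<x0+10)]
        if len(s)>15: xs.append(x0+5); ys.append(np.percentile(s[:,1],f))
    k=np.polyfit(xs,ys,1); return np.degrees(k[0]).round(2),k[1].round(1)
print("box -y edge",edge((z>54)&(z<61)&(abs(l[:,1])<60),1),"box +y",edge((z>54)&(z<61)&(abs(l[:,1])<60),99))
print("tray near rim mid",edge((z>42)&(z<49)&(l[:,1]<-51)&(l[:,1]>-60),50),"far rim mid",edge((z>42)&(z<49)&(l[:,1]<-155)&(l[:,1]>-180),50))
E
python3 fin.py | tail -5
```

```text
tray edge x range [-109.2  110.6]
box box-frame centre [-0.9 -0. ] size [100.4 220.4] yaw rel -0.41 28939
tray box-frame centre [   0.7 -111.6] size [121.1 220.6] yaw rel -0.36 4175
box -y edge (np.float64(-0.15), np.float64(-48.7)) box +y (np.float64(-0.22), np.float64(48.9))
tray near rim mid (np.float64(-0.51), np.float64(-53.8)) far rim mid (np.float64(-0.32), np.float64(-168.1))
```

Run:
```python
from fit import *
rgb,w=cloud("top"); save("t8.png",rgb)
print("box",rect(w,.0525,.066,(140,205,220,330)))
p=w[190:350,190:300].reshape(-1,3)*1000;p=p[np.isfinite(p).all(1)];p=p[(p[:,2]>40)&(p[:,2]<49)]
print("tray",cv2.minAreaRect(p[:,:2].astype(np.float32)))
```

```text
box (array([602.9, 309.6]), array([133.6, 108.1]), -5.68, 1625, np.float64(0.0583))
tray ((549.3801879882812, 207.3806915283203), (125.89739990234375, 219.1948699951172), 83.40546417236328)
```

Gap is about 1.5 mm, ends level within about 2 mm, and the two are parallel within about 0.2°. I'll take one last look before handing in.

```bash
python3 -m crank '{"hand":[0.3,0.3,0.3,0.3,0.3],"delta_pos":[[-2,0,0],[-4,-2,0],[-4,-4,0],[-4,-4,0],[-4,-4,0]],"dr":[[0,0,0],[0,0,0],[0,0,0],[0,0,0],[0,0,0]]}'
python3 - <<'E'
from h import *
r4,_=cloud("scene"); r2,_=cloud("wrist"); r3,w=cloud("top")
c=lambda a,u,v,U,V:cv2.resize(a[v:V,u:U],(400,300))
cv2.imwrite("pics/c9.png",np.vstack([np.hstack([c(r4,200,130,500,355),c(r2,0,0,640,480)]),np.hstack([c(r3,130,190,330,340),c(r3,230,130,430,280)])])[...,::-1])
w0=np.load("top0.npy")
for n,(u0,v0,u1,v1),zt in(("knob",(298,250,318,275),.235),("star",(160,235,197,273),.066)):
    for W in(w0,w): p=W[v0:v1,u0:u1].reshape(-1,3);p=p[p[:,2]>zt];print(n,p.mean(0).round(4),len(p))
E
```

```text
t: 24.1
eef_pos: [0.4047, 0.2205, 0.2606]
tool_rot: [-1.004, 1.57, -2.682]
ft_force: [-1.3, -0.0, -0.6]
finger_gap: 0.06
knob [0.5421 0.0204 0.2575] 146
knob [0.5422 0.0204 0.2573] 147
star [0.5828 0.3121 0.072 ] 629
star [0.5826 0.3121 0.0719] 626
```

View pics/c9.png

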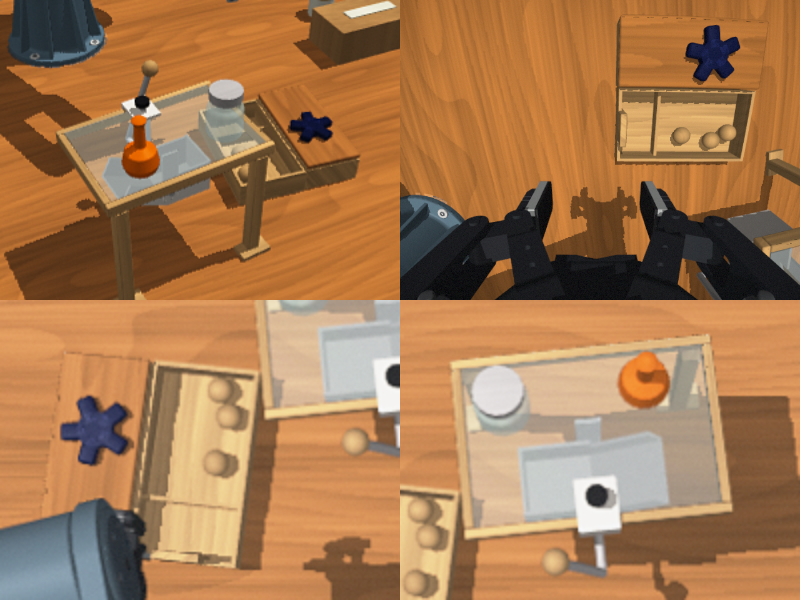

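The knob and star are where they started, to within 0.2 mm, so the cup is level again. All three balls are in the tray's larger part, and the tray sits right beside the box. Handing in.

```bash
python3 -c "
from cell import manip
print(manip.close_job(), manip.state()['t'])"
```

```text
the job is handed in; nothing more can be done
the job is handed in; nothing more can be done
```

The job is handed in, at about 24 s of the 72 s allowed. I carried the tray by its fin to under the cup's lip and tipped the lever slowly to about 0.8 rad, short of the 0.97 knock limit. I then swung the cup back to its stop and set the filled tray beside the box.

**Last checks:**
- **Balls:** all three are in the tray's larger part, and the cup looks empty.
- **Cup:** it is back level; the knob is within 0.2 mm of where it started.
- **Tray and box:** the gap is about 1.5 mm, they are parallel within about 0.2°, and the ends are level to about 1–2 mm.
- **Left alone:** the star moved less than 0.2 mm. The jar and rattle look unmoved in the pictures, but I didn't measure them.
- **Robot:** the hand is open and touching nothing.

**Where readings disagreed:** the last two top-camera fits of the box were distorted, with the arm in that camera's view. I used the wrist-camera fit for the final tray and box figures. Estimates of the box's angle varied by about 0.4° between fits.

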